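# Hold a steriliser rack corner square for tightening

### The arm

A 6-joint arm with a two-finger parallel gripper is mounted at the origin on the work surface. World frame = base frame: x ahead of the robot, y to its left, z up, the work surface at z = 0. Lengths are in m, angles in degrees, forces in N, time in s.
With the tool pointing down it reaches from about 0.25 to 0.725 m from the base axis. Payload 9.7 kg.
Tool frame: the origin (TCP) lies at the very end of the fingers, on their centre line; the grasp point (between the pads) lies 19 mm behind it; y points along the fingers, x is the direction in which the jaws open and shut, and the axes are right-handed (so a half turn about y gives the same grasp; the last joint's range is limited). The gripper opens to 85 mm and grips with 20 to 120 N. Pads are 22 mm wide; open, the fingers measure 114 mm over their backs; the gripper's body (76 mm by 85 mm) begins 54 mm behind the grasp point. The pads swing forward as they close: fully open they stand 13 mm farther back than shut.
Start: joints at [0, 4.979, 10.078, 95.1, 0, 90], TCP at [0.55, -0, 0.231] pointing down, gripper open.
Joint ranges: [-179.16, 179.16], [-48.56, 103.87], [-65.8, 70.77], [-126.05, 130.52], [-82.76, 87.17], [-180, 180]. Speed limits (degrees/s): [127.2, 127.2, 147.25, 180, 180, 180].

### API

Orientations are given as [roll, pitch, yaw] about the fixed x, y, z axes, in that order (R = Rz(yaw) Ry(pitch) Rx(roll)).
In Python, from workcell import bot gives the robot as it stands.
- The arm moves only by the shell command python3 -m jog 'ROWS' [FORCE]. ROWS is JSON, a list of rows, each a list of 7 numbers: the closure, from 0 (fully open) to 1 (shut), then the shift along the world's x, y, z in units of 25 mm (1.0 is 25 mm), then the turn, a rotation vector about the world's x, y, z in units of 5 degrees (1.0 is 5 degrees). A call has 1 to 5 rows; each row is the pose to reach, as a shift and turn from the pose commanded when the call began; what a row does not reach only later rows make up. A row lasts 1/10 s, in which the tool goes at most 50 mm and 8.59 degrees, less where a joint would pass 70% of its speed; a pose out of reach is approached as far as the arm can. A call with a gripper value outside its range is refused whole. The fingers move at their own pace and stop on an object; FORCE is the grip in N (left out, the last holds). Time passes only in rows, so rows that repeat a pose let the fingers close. It gives the time, the measured TCP pose, the force and the opening at its end, in the units of the state.
- bot.get_obs(): the state, without advancing time (a new reading comes with each control period).
- bot.camera(name): name is "scene" or "side" or "wrist"; returns (picture, depth): 420x560x3 uint8, red, green, blue; 420x560 float32, m along the optical axis (not along the pixel's ray), 0 where there is no reading.
- bot.camera_model(name): a dict with "fx", "fy", "cx", "cy" (pixels), "k1" (the pictures are not rectified: a ray, as slopes to the right and down, at radius r is drawn at 1 + k1 r^2 times it, then the intrinsics apply), "rvec" (rotation vector, rad) and "tvec" (3), from world to camera coordinates, as OpenCV has them; the wrist camera has in their place "tool_from_camera" (4x4, takes a point from camera to tool coordinates, whose origin is the TCP and whose axes are the tool frame's). Camera axes: x right, y down, z forward; pixel columns grow to the right and rows downward; lengths in m; the calibration is good to about 2 mm. A picture is of the moment at which its call begins: read the wrist's pose just before it. camera_model takes no time and is no camera call.
- bot.job_done(): hands the job in, once; it reports no verdict.
Trained networks look in the newest picture that a camera, given by its name, has taken for a name from the list of things; names that differ only in an ending like _2 or _b are one class to them, and where a whole thing is asked for, a point or a joint stands for the part that bears it (a point fixed in the world has none). Each returns a list of dicts, best first, with "conf" (0 to 1); they miss things now and then, are a little off and sometimes report something else, mostly with a low value. They report only what shows in the picture. A call takes as long as a camera call. They do not tell look-alikes from the thing itself.
- bot.regions_of(camera, label): "pixels" (420x560 bool, what is visible of it) and "point" ([row, column] in pixels, amid what is visible of it).
The state is a dict: "time": time; "q": joint angles; "qd": joint speeds; "joint_efforts": joint torques, N m; "ee_pos": TCP position; "tcp_rot": TCP orientation; "wrist_force": force on the tool from outside, world axes, zero at the start; "torque": the same for the moment, N m; "opening": finger opening in m.
Only numpy, scipy, OpenCV 4.12 (cv2) and the standard library are available. Lean on these libraries where they do the work, as an engineer would, in place of code of your own. Each camera call takes 0.05 s, during which the arm holds its last target. There are 200 camera calls.

### The job

The corner screw of this steriliser rack frame is still loose and one rail leans inwards. Pick up the red positioning square by its black handle, set it flat on the blue plate inside the corner and press it in, firmly but not hard, until both of its outer faces lie flush against the two rails and the leaning rail stands square to the fixed one. Finish while still gripping the square and pressing it against both rails, so that a colleague can tighten the screw; leave the screwdriver, bottle and bowl where they are.

Things in the scene. Friction and masses are not known exactly. Their poses are not given: they have to be found in the camera images.
- jig: Fixed blue plate, 235 x 235 x 10 mm, on the bench; place and yaw vary. Origin: inside corner of the two aluminium rails (swinging rail square), on the plate's top, 10 mm above the bench. z up. The plate covers x -200 to +35, y -35 to +200 mm. The space inside the corner is x < 0, y > 0, so the square is pressed in along +x and -y.
- fixed_rail (a point): Middle of the inner top edge of the fixed aluminium rail (part of the jig): 20 mm wide, 18 mm high above the plate; the point is at jig x = -89, y = 0, z = +18 mm. The rail's inner face is the jig's plane y = 0, from x = -3 to x = -175 mm. Two black clamp blocks, as high as the rail, stand behind it. Plate, rails and square are smooth (friction about 0.25).
- swing_rail_end (a point): Far end of the swinging rail, on the top edge of its inner face, 18 mm above the plate. The aluminium rail, 20 mm wide, 18 high, 190 long, turns about the loose dark corner screw (head 14 mm wide, 4 mm above the rails) at jig x = +10, y = -10 mm. When square, its inner face is the jig's plane x = 0 and this point is at jig x = 0, y = +170 mm.
- swing_rail (a joint): Angle of the swinging rail, rad. 0: square to the fixed rail. Positive: leaning inwards, its far end nearer the robot (starts at 0.06 to 0.15). Negative: pushed past square. Stiff friction of about 0.25 N m: stays where it is left.
- square: Loose red L-shaped square, 0.28 to 0.56 kg, lying flat: legs 120 mm long outside, 20 wide, 18 high, joined by a diagonal brace. Origin: on its underside, below the handle. Outer faces: plane x = +50 mm (leg along y, -44 to +70) and plane y = -50 mm (leg along x, -70 to +28). Seated, its axes are parallel to the jig's and its origin is at jig x = -50, y = +50, z = 0 mm.
- square_handle (a point): Middle of the black handle, 40 mm above the square's underside, over its origin. The handle is an upright block, 60 mm long along the square's diagonal (+x, +y), 14 mm thick along the diagonal (+x, -y), its top 62 mm above the underside, its sides free from 18 mm upwards: grip it across its thickness from above.
- square_corner (a point): Point where the square's two outer faces would meet, on the underside: x = +50, y = -50 mm in the square's frame (the metal itself is cut back a little there).
- screwdriver: Screwdriver with yellow handle, lying on the bench beyond the jig; leave alone. Origin on its underside.
- bottle: White bottle with blue cap, 60 mm wide, 140 mm high, beyond the work; leave alone. Origin at its underside's centre.
- bowl: Steel bowl, 100 mm wide, 40 mm high, beyond the square; leave alone. Origin at its underside's centre.
Not all that is in view belongs to the job. Of the things like the square, leave any that is green or yellow; of the rest the larger one is meant.

How it is judged (in metres and radians):
On the way, in this order (a step that is already met when the one before it is completed fails the run):
1. the square is picked up off the bench (height (world z) of square_corner above 0.014 m and contact force between the fingers and square above 2 N), for 0.2 s.
2. the square is seated in the corner, touching both rails, with the swinging rail square (x of square_corner in the frame of jig between -0.003 and 0.003 m and y of square_corner in the frame of jig between -0.003 and 0.003 m and z of square_corner in the frame of jig below 0.004 m and angle between square's own z axis and vertical below 0.05 rad and angle between the x axis of square and the x axis of jig, either way round below 0.025 rad and value of joint swing_rail between -0.02 and 0.02 rad and contact force between square and jig_c1 above 1 N and contact force between square and swing_rail above 1 N), for 0.3 s.
At the end, for the whole second after the job is handed in: Square flat on the plate (4 mm, 0.05 rad), its corner within 3 mm of the frame corner along each rail and 0.025 rad of the fixed rail; swinging rail within 0.02 rad of square; over 1 N on each rail; fingers still gripping (over 4 N), at rest (all of step 2 and contact force between the fingers and square above 4 N and linear speed of square below 0.01 m/s); the arm keeps its last pose, push and grip.
It fails at once if the rails are pressed hard (over 45 N on either) (contact force between square and jig_c1 above 45 N or contact force between square and swing_rail above 45 N).
It fails at once if the swinging rail is bent well past square (value of joint swing_rail below -0.06 rad).
It fails at once if a bystander is moved over 20 mm or tipped (distance of any of screwdriver, bottle, bowl from where it was at the start of the episode above 0.02 m or angle between bottle's own z axis and vertical above 0.3 rad).
It also fails if it takes over 38 s, if anything falls off the work surface, if the arm or the gripper's body presses on something with over 40 N, if the wrist force passes 120 N, or if a joint passes its speed limit or range.

## Working session

There is one attempt and no reset: what is moved stays moved. The work goes in short steps, Python scripts to look and compute and a shell command to move; the robot and the scene stay as the last step left them, time stands still between calls to the robot, and variables do not carry over. Pictures are saved under pics/ and viewed, about 8 in all and at most 12, crops included, and the job is handed in when it is done.

```bash
mkdir -p pics; ls; cat > h.py <<'E'
import numpy as np, cv2
from workcell import bot
from scipy.spatial.transform import Rotation as R
def snap(n):
    o=bot.get_obs(); p,d=bot.camera(n); m=bot.camera_model(n); return o,p,d,m
def cloud(o,d,m):
    K=np.array([[m['fx'],0,m['cx']],[0,m['fy'],m['cy']],[0,0,1.]])
    H,W=d.shape; u,v=np.meshgrid(np.arange(W),np.arange(H))
    pts=np.stack([u,v],-1).reshape(-1,1,2).astype(np.float64)
    n=cv2.undistortPoints(pts,K,np.array([m['k1'],0,0,0.])).reshape(H,W,2)
    c=np.dstack([n*d[...,None],d])
    if 'rvec' in m:
        Rm=cv2.Rodrigues(np.array(m['rvec'],float))[0]; return (c-np.array(m['tvec']).ravel())@Rm
    T=np.array(m['tool_from_camera']); c=c@T[:3,:3].T+T[:3,3]
    return c@R.from_euler('xyz',o['tcp_rot'],degrees=True).as_matrix().T+np.array(o['ee_pos'])
E
python3 - <<'E'
from h import *
o=bot.get_obs();print(o)
ims=[]
for n in('scene','side','wrist'):
    o,p,d,m=snap(n); np.savez(f'{n}0.npz',p=p,d=d,P=cloud(o,d,m)); cv2.imwrite(f'pics/{n}0.png',p[...,::-1]); ims.append(p)
    P=cloud(o,d,m)
    for l in('square','square_handle','jig','swing_rail'):
        for r in bot.regions_of(n,l):
            k=r['pixels']&(d>0); print(n,l,round(r['conf'],2),r['point'],k.sum(),np.round(np.median(P[k],0),3) if k.any() else '')
            np.save(f"{n}_{l}_{r['conf']:.2f}.npy",r['pixels'])
E
```

```text
pics
{'time': 0.0, 'q': array([-7.76607025e-04,  5.01049888e+00,  1.00353887e+01,  9.50990358e+01,
       -3.51865715e-04,  8.99999519e+01]), 'qd': array([-0.05995422, -0.04827923, -0.05520669, -0.01525259,  0.0408563 ,
        0.06951134]), 'joint_efforts': array([ 7.68234549e-04, -5.20392072e+01,  4.64802504e+01,  1.63646933e-02,
        2.23589603e-05, -6.77332673e-05]), 'ee_pos': array([ 5.49779433e-01, -9.20214898e-06,  2.30597203e-01]), 'tcp_rot': array([-9.00003518e+01,  7.41459923e-02, -7.28518089e-04]), 'wrist_force': array([0.36764371, 0.13740545, 0.28863057]), 'torque': array([ 0.00614239, -0.01431604, -0.04363868]), 'opening': 0.08571255303378991}
scene square 0.8 [145.1, 373.8] 818 [0.641 0.377 0.015]
scene square 0.73 [162.9, 319.3] 1081 [0.551 0.231 0.017]
scene square 0.58 [144.5, 239.0] 787 [0.341 0.162 0.016]
scene square 0.57 [125.4, 327.1] 349 [0.487 0.391 0.01 ]
scene square 0.26 [294.5, 228.1] 1189 [ 0.607 -0.239  0.027]
scene square_handle 0.91 [145.0, 241.4] 770 [0.341 0.16  0.016]
scene square_handle 0.83 [125.3, 326.0] 365 [0.485 0.39  0.01 ]
scene square_ha
[... 374 characters left out ...]
254.9] 874 [0.538 0.228 0.017]
side square 0.58 [153.9, 263.6] 663 [0.633 0.389 0.017]
side square_handle 0.91 [205.8, 187.0] 878 [0.326 0.162 0.017]
side square_handle 0.86 [181.3, 253.2] 886 [0.538 0.23  0.017]
side square_handle 0.66 [164.6, 218.8] 361 [0.475 0.391 0.011]
side square_handle 0.59 [152.7, 264.0] 629 [0.634 0.386 0.017]
side jig 0.78 [295.2, 318.2] 9454 [ 0.519 -0.223  0.01 ]
side swing_rail 0.9 [284.5, 358.0] 887 [ 0.6   -0.246  0.027]
wrist square 0.61 [28.9, 30.3] 2688 [0.329 0.127 0.016]
wrist square_handle 0.65 [28.6, 31.9] 2704 [0.329 0.127 0.016]
wrist jig 0.68 [307.7, 257.6] 28633 [ 0.529 -0.159  0.009]
wrist swing_rail 0.87 [325.9, 331.8] 1878 [ 0.61  -0.176  0.027]
```

View pics/scene0.png

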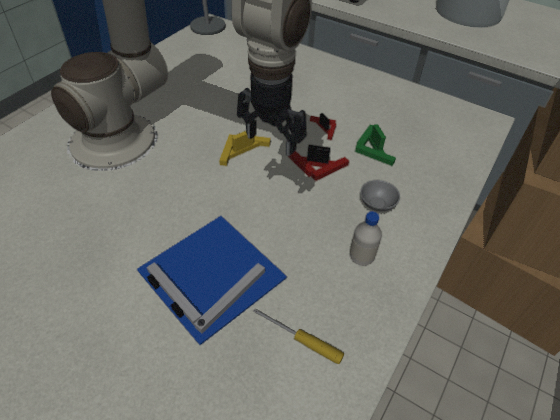

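View pics/side0.png

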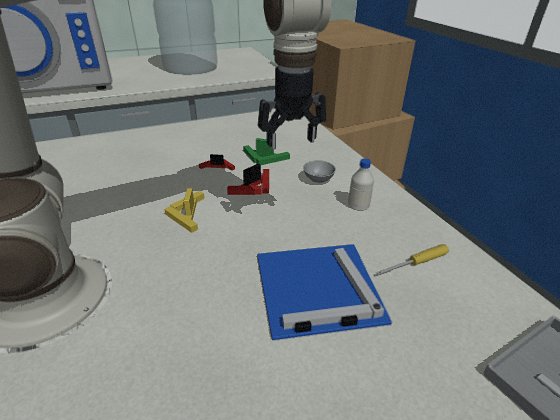

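The scene view shows the big red square at about (318,163) with a small red one at (323,125). The yellow and green ones are decoys. The jig is at (212,277) with its swinging rail on the right, so its yaw is near zero. Next I'll compute both poses from the clouds.

```bash
cat >> h.py <<'E'
from scipy.optimize import minimize
from scipy.ndimage import distance_transform_edt
def red(p): 
    h=cv2.cvtColor(p,cv2.COLOR_RGB2HSV); return ((h[...,0]<8)|(h[...,0]>172))&(h[...,1]>150)&(h[...,2]>60)
def fitL(X,c0):
    """fit square pose to top-surface points (world xy): points within legs; returns x,y,yaw"""
    def inL(q):
        def box(x0,x1,y0,y1): 
            dx=np.maximum(np.maximum(x0-q[:,0],q[:,0]-x1),0);dy=np.maximum(np.maximum(y0-q[:,1],q[:,1]-y1),0);return np.hypot(dx,dy)
        return np.minimum(box(.03,.05,-.044,.07),box(-.07,.028,-.05,-.03))
    best=None
    for y0 in np.radians(np.arange(0,360,15)):
        def f(v):
            c,s=np.cos(v[2]),np.sin(v[2]); q=(X-v[:2])@np.array([[c,-s],[s,c]])
            return np.minimum(inL(q),.02).mean()*1e3
        r=minimize(f,[*c0,y0],method='Nelder-Mead',options=dict(initial_simplex=np.array([[*c0,y0],[c0[0]+.02,c0[1],y0],[c0[0],c0[1]+.02,y0],[*c0,y0+.2]]),maxiter=600))
        if best is None or r.fun<best.fun: best=r
    return best.x,best.fun
E
python3 - <<'E'
from h import *
print(bot.camera_model('wrist'))
for n in('scene','side'):
    z=np.load(n+'0.npz'); p,P=z['p'],z['P']; k=red(p)&(np.hypot(P[...,0]-.55,P[...,1]-.23)<.11)&(abs(P[...,2]-.018)<.005)
    X=P[k][:,:2]; print(n,k.sum(),X.min(0),X.max(0)); v,e=fitL(X,X.mean(0)); print(np.round(v[:2],4),np.degrees(v[2])%360,e)
    # rails: bright grey at z~.028 on jig
    h=cv2.cvtColor(p,cv2.COLOR_RGB2HSV)
    k=(h[...,1]<60)&(abs(P[...,2]-.028)<.004)&(P[...,1]<0)&(P[...,0]>.3)&(P[...,0]<.75)&(P[...,1]>-.45)
    X=P[k][:,:2]; print('rail',k.sum(),X.min(0),X.max(0))
    b=(h[...,0]>100)&(h[...,0]<130)&(h[...,1]>150)&(abs(P[...,2]-.01)<.006)&(P[...,1]<.05)&(P[...,0]>.2)&(P[...,0]<.8)
    print('plate',cv2.minAreaRect(P[b][:,:2].astype(np.float32)*1000))
E
```

```text
{'fx': 366.74288128958415, 'fy': 366.74288128958415, 'cx': 278.4251349351171, 'cy': 200.9617146012389, 'k1': 0.005640274964771827, 'tool_from_camera': array([[ 9.99999794e-01, -4.63871484e-04,  4.43525996e-04,
         9.84496232e-04],
       [-5.56930756e-04, -2.83782647e-01,  9.58888471e-01,
        -1.41539489e-01],
       [-3.18936037e-04, -9.58888520e-01, -2.83782847e-01,
         7.25649333e-02],
       [ 0.00000000e+00,  0.00000000e+00,  0.00000000e+00,
         1.00000000e+00]])}
scene 318 [0.48198567 0.18304662] [0.61273504 0.29159637]
[0.5422 0.2427] 336.64823927362943 0.6064840184214834
rail 1642 [ 0.41401826 -0.32414887] [ 0.62512584 -0.13362203]
plate ((529.0021362304688, -202.28677368164062), (233.197509765625, 235.8278350830078), 76.21160888671875)
side 302 [0.45863596 0.18101204] [0.61128805 0.29317397]
[0.539  0.2432] 337.8935471688847 0.5698146775098776
rail 1597 [ 0.41426899 -0.32288656] [ 0.62333858 -0.13153819]
plate ((527.3328857421875, -200.20594787597656), (236.26840209960938, 233.79721069335938), 75.94355010986328)
```

```bash
python3 -m jog '[[0,0,1.9,-0.4,0,0,1.7],[0,-0.1,3.8,-0.9,0,0,3.4],[0,-0.2,5.7,-1.4,0,0,5.1],[0,-0.3,7.6,-1.9,0,0,6.8],[0,-0.4,9.5,-2.4,0,0,8.5]]' 40; python3 -c "
from h import *
print(bot.get_obs()['q'])"
```

```text
time: 1.25
ee_pos: [0.5396, 0.2394, 0.171]
tcp_rot: [-90.0, -0.0, 42.8]
wrist_force: [0.9, -0.1, 0.1]
opening: 0.0856
[ 2.39204516e+01  9.69108962e+00  8.59466670e+00  8.88752824e+01
 -1.45785546e-03  7.10811156e+01]
```

```bash
python3 -m jog '[[0,0,0,0,0,0,1.7],[0,0,0,0,0,0,3.4],[0,0,0,0,0,0,5.1],[0,0,0,0,0,0,6.8],[0,0,0,0,0,0,8.5]]';python3 -m jog '[[0,0,0,0,0,0,1.6],[0,0,0,0,0,0,3.2],[0,0,0,0,0,0,4.8],[0,0,0,0,0,0,5.4],[0,0,0,0,0,0,5.4]]'; python3 - <<'E'
from h import *
o,p,d,m=snap('wrist'); P=cloud(o,d,m); cv2.imwrite('pics/w1.png',p[...,::-1])
k=red(p)&(abs(P[...,2]-.018)<.005)
X=P[k][::4,:2]; print(k.sum(),o['ee_pos'],o['tcp_rot'],np.median(P[k][:,2])); v,e=fitL(X,X.mean(0)); print(np.round(v[:2],4),np.degrees(v[2])%360,e)
b=(P[...,2]>.045)&(P[...,2]<.066)&(np.hypot(*(P[...,:2]-v[:2]).transpose(2,0,1))<.05)
print(b.sum(),cv2.minAreaRect(P[b][:,:2].astype(np.float32)*1000), P[b][:,2].max())
E
```

```text
time: 1.75
ee_pos: [0.54, 0.2376, 0.1712]
tcp_rot: [-90.0, 0.0, 85.4]
wrist_force: [-0.0, 0.3, -0.4]
opening: 0.085
time: 2.25
ee_pos: [0.54, 0.2375, 0.1713]
tcp_rot: [-90.0, 0.0, 112.0]
wrist_force: [0.2, 0.6, -0.1]
opening: 0.0854
5979 [0.53997885 0.23751433 0.17125063] [-8.99968290e+01  6.42212316e-04  1.12037680e+02] 0.016840117695941598
[0.5432 0.2467] 337.44750053094594 0.30265784657414674
1603 ((542.5491943359375, 245.60671997070312), (59.438880920410156, 13.970800399780273), 22.524885177612305) 0.06286420283331805
```

View pics/w1.png

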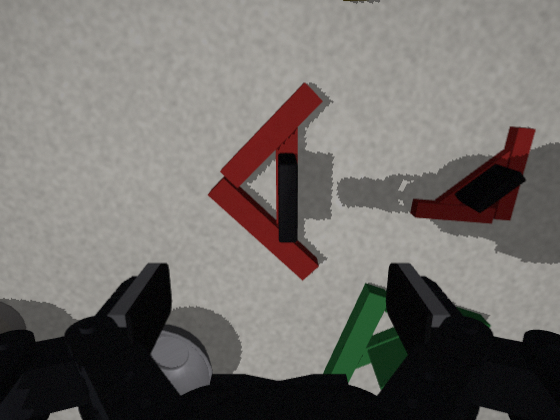

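The large red square lies at (265,185) in the wrist view, with its handle upright at (287,198). A steel bowl shows at (180,350) and the green decoy at (370,330), so I'll check finger clearance before going down.

```bash
python3 - <<'E'
from h import *
z=np.load('wrist0.npz')
a=np.radians(112.5); j=np.array([np.cos(a),np.sin(a)]); l=np.array([-j[1],j[0]]); c=np.array([.5425,.2456])
for n in('scene','side'):
    P=np.load(n+'0.npz')['P']; k=(P[...,2]>.006)&(P[...,2]<.16)&(np.hypot(*(P[...,:2]-c).transpose(2,0,1))<.25)&~red(np.load(n+'0.npz')['p'])
    Q=(P[k][:,:2]-c)@np.stack([j,l],1)
    # points in gripper footprint
    f=(abs(Q[:,0])<.09)&(abs(Q[:,1])<.055)&(np.hypot(Q[:,0],Q[:,1])>.035); print(n,f.sum(), np.round(Q[f][::20],3)[:8].tolist(), P[k][f][::20,2][:8])
o,p,d,m=snap('scene')
for l in('bowl','bottle','screwdriver'):
    for r in bot.regions_of('scene',l): 
        P=cloud(o,d,m);k=r['pixels']&(d>0); print(l,r['conf'],(P[k].min(0)+P[k].max(0))/2)
print('shift units',(c-bot.get_obs()['ee_pos'][:2])/.025)
E
```

```text
scene 101 [[0.006, 0.055], [-0.009, 0.047], [-0.018, 0.048], [-0.028, 0.036], [-0.04, 0.012], [-0.064, 0.003]] [0.01826513 0.01805543 0.01500928 0.01932655 0.01957526 0.00716158]
side 14 [[0.005, 0.035]] [0.01547496]
bowl 0.71 [0.74091273 0.19743799 0.02083149]
bottle 0.59 [0.77146363 0.06597451 0.06968823]
bottle 0.35 [0.73695625 0.20296606 0.01974916]
screwdriver 0.94 [ 0.75944653 -0.21554867  0.01280967]
shift units [0.09971175 0.32324535]
```

```bash
python3 -m jog '[[0,0.1,0.3,-1.3,0,0,0.1],[0,0.1,0.3,-2.8,0,0,0.1],[0,0.1,0.3,-4.3,0,0,0.1],[0,0.1,0.3,-5.3,0,0,0.1],[0,0.1,0.3,-5.8,0,0,0.1]]' 40;python3 -m jog '[[1,0,0,0,0,0,0],[1,0,0,0,0,0,0],[1,0,0,0,0,0,0],[1,0,0,0,0,0,0],[1,0,0,0,0,0,0]]' 40; python3 -m jog '[[1,0,0,0,0,0,0],[1,0,0,0,0,0,0],[1,0,0,0,0,0,0]]' 40
```

```text
time: 3.0
ee_pos: [0.5412, 0.2444, 0.0236]
tcp_rot: [-89.8, 0.0, 112.5]
wrist_force: [-0.1, 0.4, -0.3]
opening: 0.0855
time: 3.5
ee_pos: [0.543, 0.2453, 0.0274]
tcp_rot: [-90.1, -0.0, 112.5]
wrist_force: [-2.4, -3.4, 3.9]
opening: 0.0133
time: 3.8
ee_pos: [0.5431, 0.2453, 0.0274]
tcp_rot: [-90.1, -0.0, 112.5]
wrist_force: [0.3, -0.5, 6.3]
opening: 0.0137
```

```bash
python3 -m jog '[[1,0,0,0.5,0,0,0],[1,0,0,1.2,0,0,0],[1,0,0,2.0,0,0,0],[1,0,0,2.7,0,0,0],[1,0,0,3.2,0,0,0]]' 60; python3 -m jog '[[1,0,-1,0,0,0,0.5],[1,0,-2.2,0,0,0,1],[1,0,-3.6,0,0,0,1.5],[1,0,-5,0,0,0,1.7],[1,0,-6.2,0,0,0,1.7]]'; python3 -m jog '[[1,-0.1,-1.2,0,0,0,0],[1,-0.3,-2.4,0,0,0,0],[1,-0.5,-3.4,0,0,0,0],[1,-0.5,-4,0,0,0,0],[1,-0.5,-4,0,0,0,0]]'; python3 - <<'E'
from h import *
for n in ('scene','side','wrist'):
    o,p,d,m=snap(n); P=cloud(o,d,m); np.savez(n+'2.npz',p=p,d=d,P=P); cv2.imwrite(f'pics/{n}2.png',p[...,::-1])
print(o['ee_pos'],o['tcp_rot'],o['wrist_force'])
E
```

```text
time: 4.3
ee_pos: [0.5425, 0.245, 0.1077]
tcp_rot: [-90.0, 0.0, 112.5]
wrist_force: [-0.3, 0.1, -5.2]
opening: 0.0135
time: 4.8
ee_pos: [0.5419, 0.0884, 0.1061]
tcp_rot: [-89.9, -0.0, 121.0]
wrist_force: [0.6, 0.3, -3.9]
opening: 0.0135
time: 5.3
ee_pos: [0.5299, -0.0115, 0.1063]
tcp_rot: [-90.0, 0.0, 120.9]
wrist_force: [0.4, 0.4, -3.3]
opening: 0.0135
[ 0.53011355 -0.00978475  0.10621877] [-9.00011834e+01 -2.63345906e-02  1.20972365e+02] [ 0.32581417  0.5569902  -5.030513  ]
```

View pics/wrist2.png

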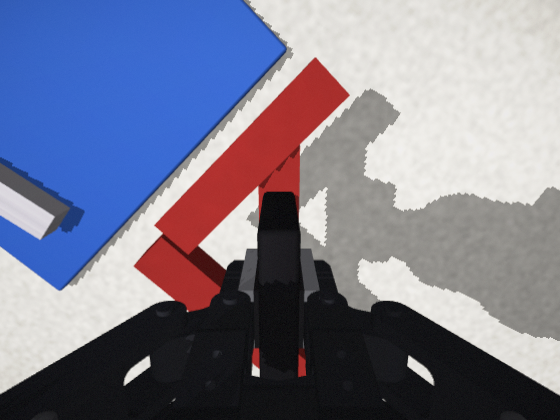

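```bash
cat >> h.py <<'E'
def rails(p,P,far=.9):
    """-> yaw of fixed rail inner face & origin, swing angle, from rail-top points (z~.028)"""
    h=cv2.cvtColor(p,cv2.COLOR_RGB2HSV)
    k=(h[...,1]<60)&(h[...,2]>90)&(abs(P[...,2]-.028)<.004)&(P[...,1]<-.08)&(P[...,0]>.36)&(P[...,0]<.7)&(P[...,1]>-.4)
    return P[k][:,:2]
def fitjig(X,v0=(.588,-.301,np.radians(-14),.1)):
    def loss(v):
        c,s=np.cos(v[2]),np.sin(v[2]); q=(X-v[:2])@np.array([[c,-s],[s,c]])
        def box(q,x0,x1,y0,y1):
            dx=np.maximum(np.maximum(x0-q[:,0],q[:,0]-x1),0);dy=np.maximum(np.maximum(y0-q[:,1],q[:,1]-y1),0);return np.hypot(dx,dy)
        a=box(q,-.175,-.003,-.02,0)
        sc=np.array([.01,-.01]); c2,s2=np.cos(v[3]),np.sin(v[3]); r=(q-sc)@np.array([[c2,-s2],[s2,c2]])+sc
        b=box(r,0,.02,-.02,.17)
        return np.minimum(np.minimum(a,b),.01).mean()*1e3
    best=None
    for t in range(6):
        v=np.array(v0)+np.random.default_rng(t).normal(0,1,4)*[.004,.004,.02,.02]*(t>0)
        r=minimize(loss,v,method='Nelder-Mead',options=dict(initial_simplex=np.vstack([v]+[v+e for e in np.diag([.006,.006,.03,.04])]),maxiter=1500))
        if best is None or r.fun<best.fun: best=r
    return best.x,best.fun
E
python3 - <<'E'
from h import *
for f in('scene0','side0','scene2','side2','wrist0'):
    z=np.load(f+'.npz'); X=rails(z['p'],z['P']); v,e=fitjig(X); c,s=np.cos(v[2]),np.sin(v[2]); q=(X-v[:2])@np.array([[c,-s],[s,c]])
    print(f,len(X),np.round(v[:2],4),'yaw',np.degrees(v[2]).round(2),'swing',v[3].round(3),e.round(3), 'q extents',np.percentile(q,[.5,99.5],axis=0).round(4).tolist())
    h=cv2.cvtColor(z['p'],cv2.COLOR_RGB2HSV);P=z['P']
    b=(h[...,0]>100)&(h[...,0]<130)&(h[...,1]>150)&(abs(P[...,2]-.01)<.004)&(P[...,1]<.05)&(P[...,0]>.2)&(P[...,0]<.8)
    r=cv2.minAreaRect(P[b][:,:2].astype(np.float32)*1000);a=np.radians(r[2]-90);print('  plate',r,'origin',np.array(r[0])-np.array([[np.cos(a),-np.sin(a)],[np.sin(a),np.cos(a)]])@[-82.5,82.5])
z=np.load('wrist2.npz');P=z['P'];k=red(z['p'])&(abs(P[...,2]-.097)<.006); X=P[k][:,:2]; print(k.sum(),np.median(P[k][:,2]))
v,e=fitL(X[::4],[.53,-.01]);print('square in hand',np.round(v[:2],4),np.degrees(v[2]),e)
E
```

```text
scene0 1457 [ 0.5883 -0.3013] yaw -14.06 swing 0.132 0.011 q extents [[-0.1728, -0.0202], [0.0184, 0.167]]
  plate ((529.8153076171875, -202.31190490722656), (233.41937255859375, 234.18450927734375), 75.83619689941406) origin [ 589.61999038 -302.49124369]
side0 1432 [ 0.5872 -0.2996] yaw -14.05 swing 0.132 0.025 q extents [[-0.1728, -0.0207], [0.0186, 0.1663]]
  plate ((527.3328857421875, -200.20594787597656), (236.26840209960938, 233.79721069335938), 75.94355010986328) origin [ 587.32516614 -300.27305682]
scene2 1460 [ 0.5881 -0.3014] yaw -14.05 swing 0.13 0.011 q extents [[-0.1723, -0.0202], [0.0191, 0.1668]]
  plate ((529.54638671875, -202.46315002441406), (233.16297912597656, 234.94358825683594), 75.86316680908203) origin [ 589.39821865 -302.61432683]
side2 1446 [ 0.5874 -0.2996] yaw -14.0 swing 0.132 0.03 q extents [[-0.173, -0.0213], [0.0188, 0.1661]]
  plate ((527.2588500976562, -200.28448486328125), (236.47091674804688, 233.5111083984375), 75.8660659790039) origin [ 587.11574961 -300.43263303]
wrist0 1513 [ 0.5901 -0.2954] yaw -15.07 swing 0.151 0.0 q extents [[-0.1559, -0.0072], [0.0067, 0.1659]]
  plate ((533.6756591796875, -181.62435913085938), (205.5482940673828, 233.72964477539062), 75.88874816894531) origin [ 593.57220054 -281.74880337]
15606 0.09564440221144664
square in hand [ 0.5307 -0.0083] -14.647155556406902 0.37550898989724935
```

```bash
python3 -m jog '[[1,0,-1,0,0,0,0],[1,0,-2.3,0,0,0,0],[1,0,-3.6,0,0,0,0],[1,0,-5,0,0,0,0],[1,0,-6.3,-0.3,0,0,0]]' 60; python3 -m jog '[[1,0,-1.2,-0.5,0,0,0],[1,0,-2.0,-1,0,0,0],[1,0,-2.3,-1.4,0,0,0],[1,0,-2.3,-1.5,0,0,0],[1,0,-2.3,-1.5,0,0,0]]'; python3 - <<'E'
from h import *
for n in ('scene','side','wrist'):
    o,p,d,m=snap(n); P=cloud(o,d,m); np.savez(n+'3.npz',p=p,d=d,P=P); cv2.imwrite(f'pics/{n}3.png',p[...,::-1])
    top=o['ee_pos'][2]-.0274+.018; k=red(p)&(abs(P[...,2]-top)<.005); X=P[k][:,:2]
    if k.sum()>100:
        v,e=fitL(X[::max(1,len(X)//1500)],o['ee_pos'][:2]);print(n,'sq',k.sum(),np.round(v[:2],4),np.degrees(v[2]),e,np.median(P[k][:,2]))
    X=rails(p,P); v,e=fitjig(X[::max(1,len(X)//1500)]);print('jig',len(X),np.round(v,4),e)
print(o['ee_pos'],o['tcp_rot'],o['wrist_force'])
E
```

```text
time: 5.95
ee_pos: [0.5309, -0.168, 0.0996]
tcp_rot: [-90.1, 0.1, 121.1]
wrist_force: [1.3, -0.3, -4.5]
opening: 0.0138
time: 6.45
ee_pos: [0.53, -0.2238, 0.0608]
tcp_rot: [-90.0, -0.1, 121.1]
wrist_force: [-0.3, 0.5, -4.3]
opening: 0.0132
scene sq 971 [ 0.5292 -0.227 ] 346.10117621912457 0.41609708004878 0.05118985926479504
jig 1476 [ 0.5883 -0.3014 -0.2452  0.1324] 0.01153518656958372
side sq 752 [ 0.5286 -0.2254] 345.95565795449 0.47443381888231667 0.05174619656135472
jig 1323 [ 0.5874 -0.2999 -0.2451  0.1335] 0.029093684023925308
wrist sq 15182 [ 0.5309 -0.2233] 345.64083431239294 0.1870009232282125 0.051312972778790183
jig 18079 [ 0.5897 -0.2976 -0.2457  0.1353] 0.022161310072644432
[ 0.53047415 -0.22389681  0.06188502] [-9.00280031e+01  1.73728163e-02  1.21081173e+02] [-0.03404431  0.23669332 -3.98098006]
```

View pics/wrist3.png

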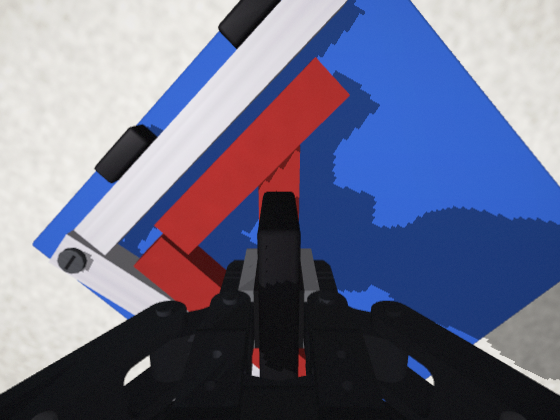

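In jig axes all three cameras put the square at (-75.2, +57.9) mm with its yaw matching the jig's. The wrist view shows its corner at (150,240), clear of both rails. Lowering it onto the plate now.

```bash
python3 -m jog '[[1,0,0,-0.3,0,0,0],[1,0,0,-0.6,0,0,0],[1,0,0,-0.8,0,0,0],[1,0,0,-0.92,0,0,0],[1,0,0,-0.96,0,0,0]]' 60; python3 -m jog '[[1,0,0,-0.02,0,0,0],[1,0,0,-0.04,0,0,0]]'
```

```text
time: 7.1
ee_pos: [0.5301, -0.225, 0.0375]
tcp_rot: [-90.0, 0.0, 121.0]
wrist_force: [-0.8, 1.2, 3.3]
opening: 0.0134
time: 7.3
ee_pos: [0.5304, -0.2252, 0.0375]
tcp_rot: [-90.1, 0.1, 121.0]
wrist_force: [-3.2, 2.3, 8.7]
opening: 0.0133
```

```bash
python3 -m jog '[[1,-0.03,-0.14,0.02,0,0,0],[1,-0.07,-0.27,0.02,0,0,0],[1,0.1,-0.31,0.02,0,0,0],[1,0.27,-0.36,0.02,0,0,0],[1,0.27,-0.36,0.02,0,0,0]]' 60; python3 -m jog '[[1,0.14,-0.03,0,0,0,0],[1,0.28,-0.07,0,0,0,0],[1,0.4,-0.1,0,0,0,0],[1,0.46,-0.12,0,0,0,0],[1,0.46,-0.12,0,0,0,0]]'; python3 - <<'E'
from h import *
for n in ('scene','side','wrist'):
    o,p,d,m=snap(n); P=cloud(o,d,m); cv2.imwrite(f'pics/{n}4.png',p[...,::-1])
    top=.028; k=red(p)&(abs(P[...,2]-top)<.005); X=P[k][:,:2]
    v,e=fitL(X[::max(1,len(X)//1500)],o['ee_pos'][:2])
    X=rails(p,P); w,e2=fitjig(X[::max(1,len(X)//1500)]);c,s=np.cos(w[2]),np.sin(w[2]);print(n,'sq in jig mm',(v[:2]-w[:2])@np.array([[c,-s],[s,c]])*1e3,'dyaw',np.degrees(v[2]-w[2])%360,'swing',w[3],e,e2,w[:3])
print(o['ee_pos'],o['tcp_rot'],o['wrist_force'])
E
```

```text
time: 7.8
ee_pos: [0.5372, -0.233, 0.0375]
tcp_rot: [-90.1, -0.1, 121.0]
wrist_force: [-0.6, 9.7, 6.7]
opening: 0.0131
time: 8.3
ee_pos: [0.5482, -0.2358, 0.0375]
tcp_rot: [-90.1, -0.1, 121.0]
wrist_force: [-3.4, 11.2, 9.0]
opening: 0.0127
scene sq in jig mm [-55.3660637   52.12472475] dyaw 0.24548888514510736 swing 0.036011993982328835 0.3762019579056432 0.014398679546637821 [ 0.58832253 -0.30138616 -0.24426253]
side sq in jig mm [-54.07513795  51.75986067] dyaw 358.33346404143333 swing 0.02833550931700985 0.5280729408389931 0.033621586829110345 [ 0.58718326 -0.2993281  -0.24150608]
wrist sq in jig mm [-54.90171731  50.97040424] dyaw 359.52875056587425 swing 0.03444004087160461 0.2568238825365572 0.028540861444904565 [ 0.58965791 -0.29749893 -0.24549599]
[ 0.54824567 -0.23573846  0.03750639] [-9.00945829e+01 -1.19071692e-01  1.21044386e+02] [-2.3249292  11.93077856  7.63178042]
```

```bash
python3 -m jog '[[1,0.06,-0.01,0,0,0,0],[1,0.12,-0.03,0,0,0,0],[1,0.16,-0.04,0,0,0,0],[1,0.16,-0.04,0,0,0,0]]' 60; cat > chk.py <<'E'
from h import *
import sys
for n in ('scene','side','wrist'):
    o,p,d,m=snap(n); P=cloud(o,d,m); cv2.imwrite(f'pics/{n}{sys.argv[1]}.png',p[...,::-1])
    k=red(p)&(abs(P[...,2]-.028)<.005); X=P[k][:,:2]
    v,e=fitL(X[::max(1,len(X)//1500)],o['ee_pos'][:2])
    X=rails(p,P); w,e2=fitjig(X[::max(1,len(X)//1500)]);c,s=np.cos(w[2]),np.sin(w[2]);print(n,'sq in jig mm',((v[:2]-w[:2])@np.array([[c,-s],[s,c]])*1e3).round(1),'dyaw',(np.degrees(v[2]-w[2])%360).round(2),'swing',w[3].round(4),w[:3].round(4))
F=np.mean([bot.get_obs()['wrist_force']],0);a=np.radians(-14.04);print(o['ee_pos'],o['tcp_rot'],'F jig',F[0]*np.cos(a)+F[1]*np.sin(a),-F[0]*np.sin(a)+F[1]*np.cos(a),F[2])
E
python3 chk.py 5
```

```text
time: 8.85
ee_pos: [0.5521, -0.2367, 0.0375]
tcp_rot: [-90.1, -0.1, 121.0]
wrist_force: [-5.0, 10.7, 10.1]
opening: 0.013
scene sq in jig mm [-52.9  51.9] dyaw 359.96 swing 0.0041 [ 0.5885 -0.3014 -0.2439]
side sq in jig mm [-50.1  51.6] dyaw 358.07 swing -0.0025 [ 0.5874 -0.2994 -0.2425]
wrist sq in jig mm [-51.2  50.8] dyaw 359.47 swing 0.023 [ 0.5898 -0.2976 -0.2458]
[ 0.55204226 -0.23670257  0.03747158] [-90.07830297  -0.13446604 121.03978945] F jig -5.643817807465363 9.449934956645262 8.754431255897002
```

```bash
python3 -m jog '[[1,0.01,0,0,0,0,0],[1,0.02,-0.005,0,0,0,0],[1,0.02,-0.005,0,0,0,0]]' 60; python3 chk.py 6; python3 - <<'E'
import cv2,numpy as np
a=cv2.imread('pics/scene6.png')[200:350,120:300];b=cv2.imread('pics/side6.png')[230:340,250:400];
cv2.imwrite('pics/c6.png',np.vstack([cv2.resize(a,(480,400),interpolation=2)[:, :],]));cv2.imwrite('pics/c6.png',np.hstack([cv2.resize(a,(400,400),interpolation=2),cv2.resize(b,(400,400),interpolation=2)]))
E
```

```text
time: 9.3
ee_pos: [0.5524, -0.2368, 0.0375]
tcp_rot: [-90.1, -0.1, 121.0]
wrist_force: [-5.1, 10.5, 9.9]
opening: 0.0132
scene sq in jig mm [-52.7  52.2] dyaw 359.83 swing 0.0023 [ 0.5883 -0.3014 -0.2454]
side sq in jig mm [-50.1  51.9] dyaw 358.82 swing 0.0079 [ 0.5875 -0.2997 -0.2462]
wrist sq in jig mm [-50.7  50.8] dyaw 359.47 swing 0.0041 [ 0.5898 -0.2975 -0.2452]
[ 0.55244443 -0.23680111  0.03751214] [-90.07064962  -0.13906729 121.04210286] F jig -7.732931499761935 9.019764654017733 8.361069889747638
```

View pics/wrist6.png

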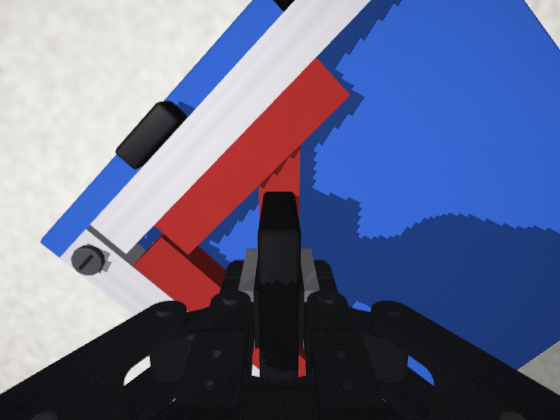

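View pics/c6.png

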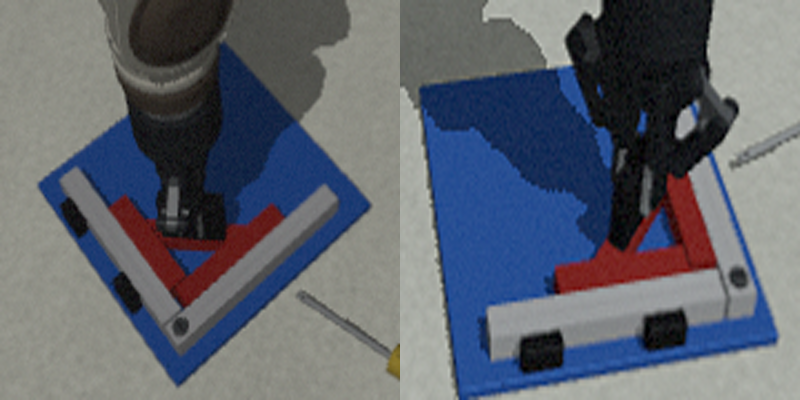

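The crops show both legs lying along the rails with no visible gap. I'll press slightly more along x, ease the downward push, and watch the force.

```bash
python3 -m jog '[[1,0.01,0,0.01,0,0,0],[1,0.02,-0.005,0.02,0,0,0],[1,0.03,-0.007,0.02,0,0,0],[1,0.03,-0.007,0.02,0,0,0]]' 60; python3 chk.py 7
```

```text
time: 9.85
ee_pos: [0.5529, -0.2369, 0.0375]
tcp_rot: [-90.0, -0.2, 121.0]
wrist_force: [-5.1, 10.6, 6.0]
opening: 0.013
scene sq in jig mm [-52.1  51.8] dyaw 359.41 swing -0.0037 [ 0.588  -0.3014 -0.2456]
side sq in jig mm [-49.6  51.8] dyaw 358.67 swing -0.0079 [ 0.5872 -0.2998 -0.2486]
wrist sq in jig mm [-50.   50.8] dyaw 359.35 swing -0.002 [ 0.5897 -0.2975 -0.2447]
[ 0.5529304  -0.23694312  0.03753785] [-90.04141465  -0.17086735 121.0381608 ] F jig -7.073286079577609 9.672191412087464 5.989484380706919
```

```bash
python3 - <<'E'
from h import *
a=np.radians(-14.04);M=np.array([[np.cos(a),-np.sin(a)],[np.sin(a),np.cos(a)]])
O={'scene':(.5883,-.3014),'side':(.5874,-.2997),'wrist':(.5897,-.2975)}
for n in O:
    o,p,d,m=snap(n);P=cloud(o,d,m); q=(P[...,:2]-O[n])@M*1e3; z=abs(P[...,2]-.028)<.005
    h=cv2.cvtColor(p,cv2.COLOR_RGB2HSV); g=(h[...,1]<60)&(h[...,2]>90)&z; r=red(p)&z
    print(n,'fixed: x, rail ymax, red ymin')
    for x in range(-115,-25,15):
        f=lambda k,s:q[k&(abs(q[...,0]-x)<7)&(abs(q[...,1])<15)][:,1]
        A,B=f(g,0),f(r,0)
        if len(A)>8 and len(B)>8: print('  ',x,np.percentile(A,98).round(1),np.percentile(B,2).round(1))
    print('  swing: y, rail xmin, red xmax')
    for y in range(15,165,15):
        f=lambda k:q[k&(abs(q[...,1]-y)<7)&(abs(q[...,0])<15)][:,0]
        A,B=f(g),f(r)
        if len(A)>8: print('  ',y,np.percentile(A,2).round(1),np.percentile(B,98).round(1) if len(B)>8 else '')
E
```

```text
scene fixed: x, rail ymax, red ymin
   -115 -0.4 2.1
   -100 -0.1 2.3
   -85 -0.7 1.8
   -70 0.2 1.6
   -55 -0.4 1.9
   -40 -0.2 0.6
  swing: y, rail xmin, red xmax
   15 0.7 -1.8
   30 -0.3 -1.8
   45 0.9 -0.9
   60 -0.2 -2.3
   75 0.3 -1.8
   90 1.1 -2.5
   105 0.7 -2.1
   120 0.2 -1.2
   135 0.6 
   150 0.9 
side fixed: x, rail ymax, red ymin
   -115 1.3 3.0
   -100 0.2 1.2
   -85 -0.6 2.2
   -70 0.5 1.9
   -55 0.1 1.9
   -40 0.9 2.3
  swing: y, rail xmin, red xmax
   15 0.4 -0.8
   30 1.1 -0.3
   45 0.6 -1.1
   60 1.1 -0.5
   75 2.3 
   105 3.2 
   120 5.8 
wrist fixed: x, rail ymax, red ymin
   -115 -0.3 0.6
   -100 -0.3 0.6
   -85 -0.3 0.6
   -70 -0.3 0.5
   -55 -0.3 0.5
   -40 -0.3 0.5
  swing: y, rail xmin, red xmax
   15 0.2 -0.6
   30 -0.1 -0.8
   90 0.4 -0.1
```

```bash
python3 -m jog '[[1,0.01,0,0,0,0,0],[1,0.02,-0.005,0,0,0,0],[1,0.02,-0.005,0,0,0,0],[1,0.02,-0.005,0,0,0,0]]' 60; python3 chk.py 8; python3 -m jog '[[1,0,0,0,0,0,0],[1,0,0,0,0,0,0]]'
```

```text
time: 10.55
ee_pos: [0.553, -0.2369, 0.0375]
tcp_rot: [-90.0, -0.2, 121.0]
wrist_force: [-7.2, 11.8, 7.6]
opening: 0.0131
scene sq in jig mm [-52.6  52.1] dyaw 359.67 swing -0.0016 [ 0.5885 -0.3015 -0.2443]
side sq in jig mm [-49.5  51.8] dyaw 358.77 swing -0.0042 [ 0.5872 -0.2998 -0.2465]
wrist sq in jig mm [-50.1  51.2] dyaw 359.5 swing -0.0035 [ 0.5896 -0.2975 -0.2461]
[ 0.55299002 -0.23695752  0.03759474] [-90.00581826  -0.20418392 121.03431769] F jig -10.065039113396868 8.804433708911088 7.183791570105034
time: 10.9
ee_pos: [0.553, -0.2369, 0.0376]
tcp_rot: [-90.0, -0.2, 121.0]
wrist_force: [-7.0, 11.4, 8.1]
opening: 0.0132
```

```bash
python3 -m jog '[[1,0,0,0,0,0,0],[1,0,0,0,0,0,0],[1,0,0,0,0,0,0],[1,0,0,0,0,0,0]]' && python3 -c "
from workcell import bot
print(bot.job_done())"
```

```text
time: 11.3
ee_pos: [0.553, -0.2369, 0.0376]
tcp_rot: [-90.0, -0.2, 121.0]
wrist_force: [-8.0, 11.0, 7.7]
opening: 0.0133
the job is handed in; nothing more can be done
None
```

The large red square is seated flat in the corner. I handed the job in with it still gripped at 60 N and pressed against both rails. No verdict was reported, so what follows rests on my own checks. I kept the arm well away from the screwdriver, bottle and bowl, but did not measure their positions again at the end.

- **Force:** the wrist reads about 10 N along each rail direction, and some of that is friction. The last 0.5 mm push moved the square only about 0.1 mm while the force rose, which is what a flush stop looks like.
- **Swinging rail:** the three cameras put it at -0.002 to -0.004 rad from square, having started at about +0.13.
- **Flushness:** the wrist camera shows under 1 mm of gap along both rails, about its pixel limit, and roughly even.
- **Flatness:** the square sits flat on the plate, with about 0.2° of tilt at the tool.

**Disagreement:** the coarser scene and side cameras put the square's origin up to 2.6 mm from its ideal place, and the side camera up to 1.3° off in yaw. I trusted the wrist camera, which says 0.1 mm and 1.2 mm off with 0.5° of yaw. It sees the square from closest, and the force readings agree with it.

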